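# Clamp a rail in the dowel-drilling jig

## Robot

A 7-joint arm with a two-finger parallel gripper is mounted at the origin on a cart in front of the work surface, level with it; the furniture and walls round the work are solid. World frame = base frame: x ahead of the robot, y to its left, z up, the work surface at z = 0. Lengths are in m, angles in rad, forces in N, time in s.
With the tool pointing down it reaches from about 0.425 to 1.025 m from the base axis. Payload 9.4 kg.
Tool frame: the origin (TCP) lies on the centre line of the jaws, within the pads' length; the fingertips stand ctrl.tip_reach ahead of it and the grasp point (between the pads) is the TCP (ctrl.tip_reach is the distance from the TCP to the fingertips, in m); z points along the fingers, y is the direction in which the jaws open and shut (so a half turn about z gives the same grasp; the last joint's range is limited). The gripper opens to 85 mm and grips with 20 to 120 N. Pads are 22 mm wide; open, the fingers measure 114 mm over their backs; the gripper's body (76 mm by 85 mm) begins 54 mm behind the grasp point. The pads swing forward as they close: fully open they stand 13 mm farther back than shut.
Start: joints at [1.107, 0.599, -0.003, 1.599, 0.002, 0.943, -0.08], TCP at [0.273, -0.671, 0.25] pointing down, gripper open.
Joint ranges: [-2.57, 2.57], [-0.35, 1.97], [-1.29, 1.29], [0.11, 2.56], [-1.05, 4.19], [0.11, 1.86], [-2.63, 2.63]. Speed limits (rad/s): [2.22, 2.22, 3.01, 3.01, 3.14, 3.14, 3.14].

## Interface

Orientations are given as a unit quaternion [w, x, y, z].
In Python, from plant import ctrl, grab_frame, get_calibration gives the robot as it stands.
- The arm moves only by the tool drive_tool, never from a script. Its argument "targets" is a list of rows, each a list of 5 numbers: the opening, from 0 (shut) to 1 (fully open), then the shift along the tool's x, y, z in units of 50 mm (1.0 is 50 mm), then the turn about the tool's z in units of 90 degrees (1.0 is 90 degrees). In form: [[claw, tx, ty, tz, twist], ...]. A call has 1 to 5 rows; each row shifts and turns the commanded pose from where the row before left it, along the tool's axes as they then stand; what a row does not reach is not made up. A row lasts 1/10 s, in which the tool goes at most 50 mm and 8.59 degrees, less where a joint would pass 70% of its speed; a pose out of reach is approached as far as the arm can. A call with a number of a shift or a turn outside -1 to 1 is refused whole. A call with a gripper value outside its range is refused whole. The fingers move at their own pace and stop on an object; "squeeze" is the grip in N (left out, the last holds). Time passes only in rows, so rows that do not move let the fingers close. It gives the time, the measured TCP pose, the force and the opening at its end, in the units of the state.
- ctrl.state(): the state, without advancing time (a new reading comes with each control period).
- grab_frame(name): name is "side" or "top"; returns the picture (480x640x3 uint8, blue, green, red); there is no depth.
- get_calibration(name): a dict with "intrinsics" (3x3 intrinsics, pixels), "k1" (the pictures are not rectified: a ray, as slopes to the right and down, at radius r is drawn at 1 + k1 r^2 times it, then the intrinsics apply), "rvec" (rotation vector, rad) and "tvec" (3), from world to camera coordinates, as OpenCV has them. Camera axes: x right, y down, z forward; pixel columns grow to the right and rows downward; lengths in m; the calibration is good to about 2 mm. A picture is of the moment at which its call begins. get_calibration takes no time and is no camera call.
- ctrl.finish_job(): hands the job in, once; it reports no verdict.
The state is a dict: "time_s": time; "joint_positions": joint angles; "qd": joint speeds; "joint_torque": joint torques, N m; "tool_pos": TCP position; "orientation": TCP orientation; "ft_force": force on the tool from outside, world axes, zero at the start; "torque": the same for the moment, N m; "finger_gap": opening from 0.0 (shut) to 1.0 (fully open).
Only numpy, scipy, OpenCV 4.12 (cv2) and the standard library are available. Lean on these libraries where they do the work, as an engineer would, in place of code of your own. Each camera call takes 0.05 s, during which the arm holds its last target.

## Task

Get the rail ready for drilling its dowel holes: push the walnut rail along its channel until its end is fully home against the guide block, then press the spring-loaded hold-down bar down by its red tee handle, with the bolt's brass hammer head lined up with the strut's slot so that it drops in, and give the handle a quarter turn clockwise so that the head catches under the lips. Let go with the bar locked down and its foot pressing on the rail, and do not disturb the glue bottle, the sanding block and the wax tin.

Things in the scene. Friction and masses are not known exactly. Their poses are not given: they have to be found in the camera images.
- jig: fixed drilling jig, plywood base 150 x 210 x 18 mm. Origin on the bench top; x along the rail's channel, away from the robot to the guide block; y towards the slotted strut; z up. Base spans x -55..+95, y -105..+105 mm. Channel along x at y = -15 mm between fences 6 mm high (x -40..+75); hinge bracket with two torsion springs at y = -85; the hold-down bar lies over x = +15
- rail: loose dark walnut rail 34 x 140 x 18 mm, flat in the channel, z 18..36 mm; origin under its middle, y axis along its length (either way round). It starts 20 to 45 mm short of the guide block, near end sticking out towards the robot; home, its middle is at jig x = +5 mm and its near end at x = -65, 10 mm in front of the base. Slides with under 1 N
- stop_face (a point): middle of the guide block's face that the rail's end must touch, 27 mm above the bench; wooden block 60 mm wide, 34 mm high, with two steel drill bushes; axes as the jig
- slot_mouth (a point): where the bolt's head goes in: middle of the strut's slot at the strut's top, 59 mm above the bench; axes as the jig. The metal strut, 41 mm wide, runs along x at jig y = +80 mm over the base's full length; its slot, 22 mm wide in y, lies between two lips 7 mm deep, hollow below
- hinge_pin (a point): middle of the hold-down bar's hinge axis, which runs along the jig's x, 62 mm above the bench; axes as the jig
- hold_down (a joint): hold-down bar angle (rad): 0 = level, where the turned head bears up against the lips; starts at its upper stop +0.5, held by the torsion springs; lower stop -0.055. Grey metal bar 28 mm wide, 12 thick, 185 long; top 80.5 mm above the bench when level. About 8 N down on the tee handle starts it, about 12 N holds it level on the rail; let go unlatched it flies up
- tee_handle (a point): middle of the red tee handle's cross-bar, 12 mm thick, 72 mm long, along the point's x; z along the bolt, upward. It lies 165 mm out from the hinge pin along the bar and 65.5 mm above the pin square to it, 47 mm over the bar's top: 127 mm above the bench with the bar level, 199 mm with it up, then leaning 0.5 rad to the hinge. It turns with the bolt and tips with the bar
- tee_bolt (a joint): bolt angle (rad): 0 = cross-bar and brass head along the slot, the only way the head passes the lips (within 0.2 rad); grows clockwise from above to a stop at 1.57 = across, cross-bar in line with the bar. Starts at 0.25 to 0.7. Light friction, 0.025 N m, stays as left. Stem 10 mm; head 33 x 19 mm, round ends, 8 mm thick, its top 10 mm below the hinge pin's height with the bar level
- presser_foot: round rubber foot 22 mm across on a sprung stem under the bar, 70 mm out from the hinge pin; latched it presses on the rail with about 7 N; gives by up to 16 mm. Origin under its middle
- glue_bottle: white glue bottle, 46 mm across, 101 mm tall, standing loose; origin at its foot
- sanding_block: cork sanding block with abrasive paper, 62 x 107 x 27 mm, loose; origin under its middle
- wax_tin: round wax tin with a green lid, 72 mm across, 27 mm high, loose; origin under its middle
Not all that is in view belongs to the job. What is shaped like the rail but purple or turquoise is not meant.

How it is judged:
On the way, in this order (a step that is already met when the one before it is completed fails the run):
1. the rail is pushed home against the guide block (gap under 3 mm) while the hold-down bar is still up (x of rail in the frame of jig above 0.002 m and value of joint hold_down above 0.3 rad), for 0.1 s.
2. the hold-down bar is pressed down level or lower, the bolt's head through the slot (value of joint hold_down below 0.01 rad), for 0.1 s.
At the end, for the whole second after the job is handed in: the rail lies flat in its channel with its end within 3 mm of the guide block; the hold-down bar is locked down within 0.025 rad of level by the bolt's head, turned at least 1.2 rad (about 70 degrees) across the slot; the rubber foot presses on the rail with more than 3 N (x of rail in the frame of jig above 0.002 m and z of rail in the frame of jig below 0.021 m and y of rail in the frame of jig between -0.02 and -0.01 m and value of joint hold_down below 0.025 rad and value of joint tee_bolt above 1.2 rad and contact force between presser_foot and rail above 3 N); the robot touches nothing.
It fails at once if the glue bottle is shifted by more than 20 mm or tipped (distance of glue_bottle from where it was at the start of the episode above 0.02 m or angle between glue_bottle's own z axis and vertical above 0.3 rad).
It fails at once if the sanding block is shifted by more than 20 mm (distance of sanding_block from where it was at the start of the episode above 0.02 m).
It fails at once if the wax tin is shifted by more than 20 mm (distance of wax_tin from where it was at the start of the episode above 0.02 m).
It also fails if it takes over 56 s, if anything falls off the work surface, if the arm or the gripper's body presses on something with over 40 N, if the wrist force passes 120 N, or if a joint passes its speed limit or range.

## Working session

There is one attempt and no reset: what is moved stays moved. The work goes in short steps, Python scripts to look and compute and a tool call to move; the robot and the scene stay as the last step left them, time stands still between calls to the robot, and variables do not carry over. Pictures are saved under pics/ and viewed, and the job is handed in when it is done.

Besides the shell and the picture viewer there is one more tool, called after "Call:" by a JSON object that holds its "op" and its "data". drive_tool: Moves the arm, as the interface text tells. Shifts and turns lie within -1 to 1; 1 stands for 50 mm of shift or 90 degrees of turn. Its arguments: {"type":"object","properties":{"targets":{"type":"array","items":{"type":"array","items":{"type":"number","minimum":-1,"maximum":1}}},"squeeze":{"type":"number"}},"required":["targets"]}

```bash
mkdir -p pics; ls
python3 - <<'E'
from plant import ctrl, grab_frame, get_calibration
import cv2
for n in("side","top"):
    cv2.imwrite(f"pics/{n}0.png",grab_frame(n)); print(n,get_calibration(n))
print(ctrl.state(), ctrl.tip_reach)
E
```

```text
pics
side {'intrinsics': array([[441.46338116,   0.        , 318.14517536],
       [  0.        , 441.46338116, 232.98704618],
       [  0.        ,   0.        ,   1.        ]]), 'k1': -0.010608980527236456, 'rvec': array([ 0.30504898, -2.48940565,  1.66527541]), 'tvec': array([0.45381938, 0.24099934, 0.82300273])}
top {'intrinsics': array([[521.30872234,   0.        , 316.14225705],
       [  0.        , 521.30872234, 237.9000834 ],
       [  0.        ,   0.        ,   1.        ]]), 'k1': -0.07730249090775859, 'rvec': array([ 2.16279023, -2.22076349,  0.11997603]), 'tvec': array([-0.23154727,  0.50877787,  1.22442571])}
{'time_s': 0.1, 'joint_positions': array([ 1.10733593,  0.60007131, -0.00253832,  1.60005035,  0.00179018,
        0.94286731, -0.0797877 ]), 'qd': array([ 0.00132188, -0.0030885 ,  0.00111657, -0.00226323, -0.00046872,
       -0.00053624, -0.00142959]), 'joint_torque': array([ 4.18935553e-03, -7.77984810e+01,  1.56968828e+00, -2.58624011e+01,
        1.26539182e-02,  5.49173172e-03,  7.77250239e-05]), 'tool_pos': array([ 0.27330793, -0.67109504,  0.24948426]), 'orientation': array([-6.69316076e-04,  9.81354160e-01,  1.92206989e-01, -1.94731027e-04]), 'ft_force': array([-0.06130796, -0.36365436, -0.28239907]), 'torque': array([-0.03688287,  0.01091897,  0.01147963]), 'finger_gap': 0.9988291287503482} 0.019
```

View pics/side0.png

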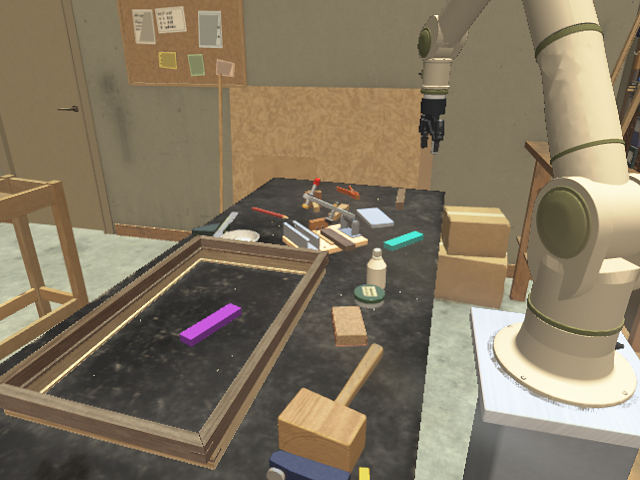

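View pics/top0.png

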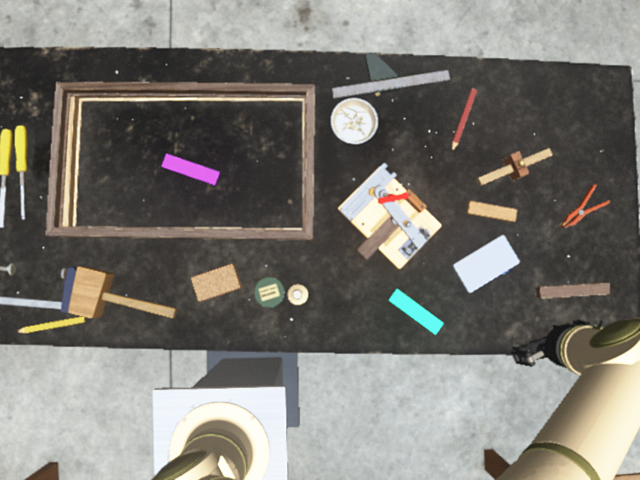

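Run:
```python
import cv2
a=cv2.imread("pics/top0.png")[150:280,320:460]; cv2.imwrite("pics/top0c.png",cv2.resize(a,None,fx=4.6,fy=4.6,interpolation=cv2.INTER_CUBIC)[:600])
a=cv2.imread("pics/side0.png")[170:260,270:380]; cv2.imwrite("pics/side0c.png",cv2.resize(a,None,fx=6,fy=6,interpolation=cv2.INTER_CUBIC))
```

```text
(no output)
```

View pics/top0c.png

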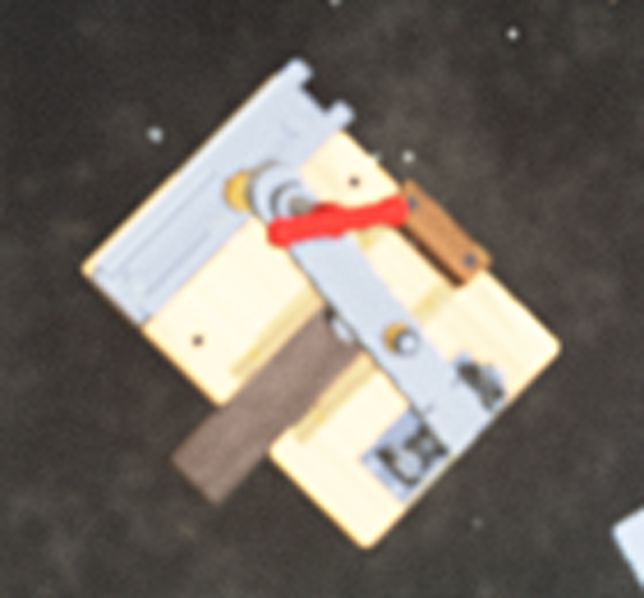

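View pics/side0c.png

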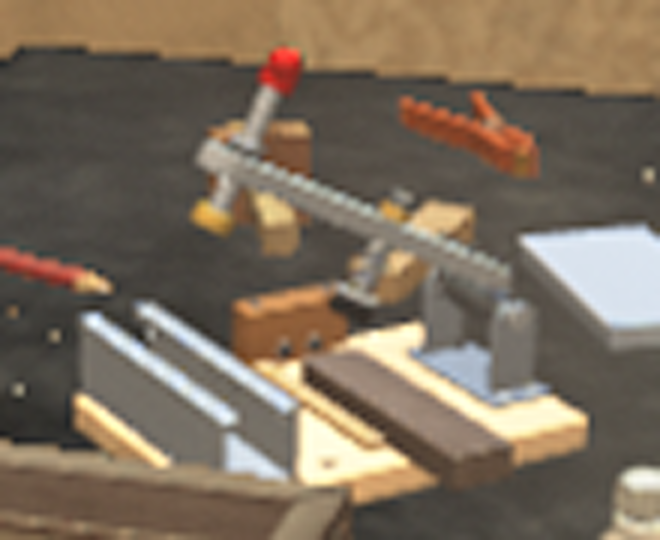

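```bash
cat > h.py <<'E'
import numpy as np, cv2
from scipy.optimize import least_squares
from scipy.spatial.transform import Rotation as R
from plant import ctrl, grab_frame, get_calibration
C={n:get_calibration(n) for n in("side","top")}
def proj(n,P):
    c=C[n];P=np.atleast_2d(np.asarray(P,float))
    return cv2.projectPoints(P,c['rvec'],c['tvec'],c['intrinsics'],np.array([c['k1'],0,0,0.]))[0][:,0]
def j2w(p,P): # p=x,y,yaw
    P=np.atleast_2d(np.asarray(P,float))/1000.
    c,s=np.cos(p[2]),np.sin(p[2])
    return np.c_[p[0]+c*P[:,0]-s*P[:,1],p[1]+s*P[:,0]+c*P[:,1],P[:,2]]
def bar(th,out,up,x=0): # point on bar frame -> jig mm
    return [15+x,-85+out*np.cos(th)-up*np.sin(th),62+out*np.sin(th)+up*np.cos(th)]
E
cat > fit.py <<'E'
from h import *
ct=lambda u,v:((u+.5)/4.6-.5+320,(v+.5)/4.6-.5+150)
cs=lambda u,v:((u+.5)/6-.5+270,(v+.5)/6-.5+170)
# (view, pixel, jig pt)
D=[("top",ct(367,547),(-55,-105,9)),("top",ct(560,347),(95,-105,18)),
("top",ct(297,60),(95,100.5,59)),("top",ct(350,103),(95,59.5,59)),
("top",ct(340,222),bar(.5,165,65.5)),("side",cs(282,70),bar(.5,165,65.5)),
("side",cs(588,432),(-55,-105,18)) ]
f=lambda p:np.concatenate([proj(n,j2w(p,q))[0]-np.array(u) for n,u,q in D])
best=min((least_squares(f,[.5,-.2,y0]) for y0 in(-2.3,-.7,.7)),key=lambda r:r.cost)
p=best.x;print(p,np.degrees(p[2]));print(f(p).reshape(-1,2).round(1))
O={n:cv2.imread(f"pics/{n}0.png") for n in C}
S={"top":(4.6,320,150,140,130),"side":(6,270,170,110,90)}
im={n:cv2.resize(O[n][oy:oy+h,ox:ox+w],None,fx=s,fy=s,interpolation=cv2.INTER_CUBIC) for n,(s,ox,oy,w,h) in S.items()}
def line(P,col):
    for n in C:
        s,ox,oy,_,_=S[n]; q=((proj(n,j2w(p,P))-[ox,oy]+.5)*s-.5)
        cv2.polylines(im[n],[q.round().astype(int)],True,col,1)
line([(-55,-105,18),(95,-105,18),(95,105,18),(-55,105,18)],(0,255,0))
for y in(59.5,69,91,100.5): line([(-55,y,59),(95,y,59)],(255,0,255))
line([(75,-45,52),(75,15,52)],(0,255,255))
for x in(-14,14): line([bar(.5,-10,18.5,x),bar(.5,175,18.5,x)],(255,255,0))
line([bar(.5,165,65.5,-36),bar(.5,165,65.5,36)],(0,0,0))
for n in im: cv2.imwrite(f"pics/fit_{n}.png",im[n][:600])
E
python3 fit.py
```

```text
[ 0.53842809 -0.41074587 -0.80726935] -46.25312654331453
[[-0.7 -0.2]
 [ 0.3 -0.7]
 [-0.2 -0.9]
 [ 0.7  1.8]
 [-0.8 -0.7]
 [ 0.8 -0.2]
 [ 0.4 -1.9]]
```

View pics/fit_top.png

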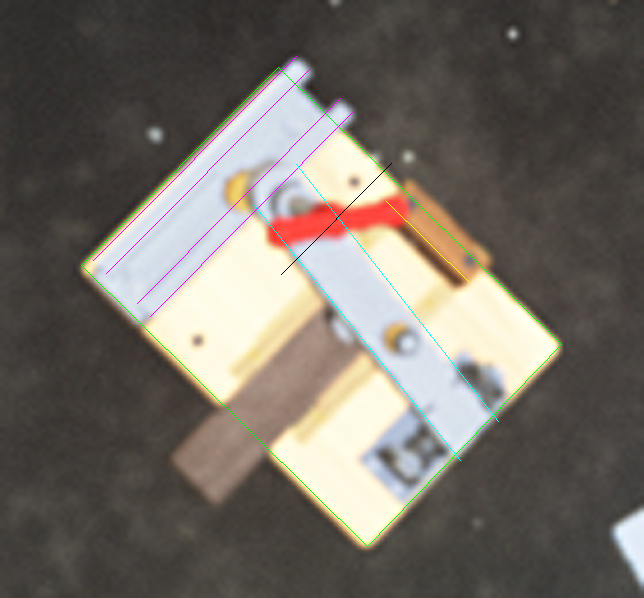

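View pics/fit_side.png

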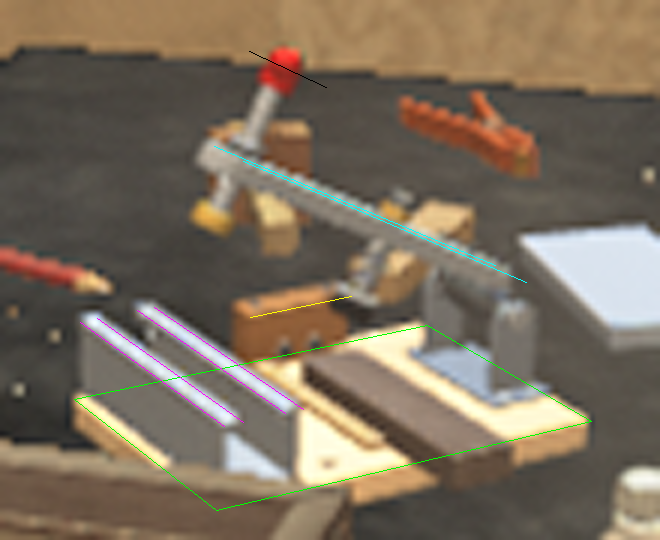

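```bash
cat >> h.py <<'E'
PJ=np.array([0.53842809,-0.41074587,-0.80726935])
def ray(n,uv,z):
    c=C[n];q=cv2.undistortPoints(np.array([[uv]],float),c['intrinsics'],np.array([c['k1'],0,0,0.]))[0,0]
    Rm=cv2.Rodrigues(c['rvec'])[0];o=-Rm.T@c['tvec'];d=Rm.T@np.r_[q,1]
    return o+d*(z-o[2])/d[2]
def w2j(w,p=PJ):
    c,s=np.cos(p[2]),np.sin(p[2]);d=np.asarray(w)[:2]-p[:2]
    return np.array([c*d[0]+s*d[1],-s*d[0]+c*d[1]])*1000
def move(w,yawdeg):
    """print shift in tool units to world TCP target w, plus twist"""
    s=ctrl.state();q=s['orientation'];Rt=R.from_quat(q[[1,2,3,0]]).as_matrix()
    d=Rt.T@(np.asarray(w)-s['tool_pos'])/.05
    yaw=np.degrees(np.arctan2(Rt[1,0],Rt[0,0]))
    tw=-(((yawdeg-yaw)+180)%360-180)/90
    print('shift',d.round(2),'twist',round(tw,3),'yaw',yaw.round(1),'t',round(s['time_s'],2)); return d,tw
E
python3 - <<'E'
from h import *
ct=lambda u,v:((u+.5)/4.6-.5+320,(v+.5)/4.6-.5+150)
for u in((173,460),(218,503)): w=ray("top",ct(*u),.036); print("rail",w,w2j(w))
for u in((270,235),(410,208)):
    w=ray("top",ct(*u),.2);print("handle",w,w2j(w))
print("bottle",ray("top",(298,294),.1),"turq",ray("top",(392,292),.02),"box",ray("top",(456,266),.02))
for nm,q in dict(railend=(-65,-15,27),handle=bar(.5,165,65.5),hl=bar(0,165,65.5)).items(): print(nm,q,j2w(PJ,q))
print("prepush",j2w(PJ,(-130,-15,40)))
move(j2w(PJ,(-130,-15,250))[0],180-46.25)
E
```

```text
rail [ 0.47114267 -0.34131889  0.036     ] [-96.68026263  -0.6001762 ]
rail [ 0.448332   -0.36384806  0.036     ] [-96.17812516 -32.65697217]
handle [ 0.56225516 -0.37130459  0.2       ] [-12.01665677  44.48531945]
handle [ 0.57322311 -0.43566475  0.2       ] [42.06127836  7.90522835]
bottle [ 0.3718159  -0.19890131  0.1       ] turq [ 0.36811639 -0.42329643  0.02      ] box [ 0.42591787 -0.58202767  0.02      ]
railend (-65, -15, 27) [[ 0.48264628 -0.37416186  0.027     ]]
handle [15, np.float64(28.39874993333622), np.float64(198.58687167351292)] [[ 0.5693155  -0.40194491  0.19858687]]
hl [15, np.float64(80.0), np.float64(127.5)] [[ 0.60659233 -0.366264    0.1275    ]]
prepush [[ 0.43770049 -0.32720575  0.04      ]]
shift [ 5.64 -5.13 -0.  ] twist -1.24 yaw 22.2 t 0.1
```

Call:
{"op": "drive_tool", "data": {"targets": [[0,0.7,-0.64,0,0],[0,0.7,-0.64,0,0],[0,0.7,-0.64,0,0],[0,0.7,-0.64,0,0],[0,0.7,-0.64,0,0]], "squeeze": 60}}

```text
time_s: 0.6
tool_pos: [0.3756, -0.4554, 0.25]
orientation: [-0.0, 0.981, 0.192, -0.0]
ft_force: [1.5, 0.8, -0.1]
finger_gap: 0.152
```

Call:
{"op": "drive_tool", "data": {"targets": [[0,0.7,-0.64,0,0],[0,0.7,-0.64,0,0],[0,0.5,-0.45,0,0],[0,0,0,0,-0.09],[0,0,0,0,-0.09]]}}

```text
time_s: 1.1
tool_pos: [0.4314, -0.3395, 0.2502]
orientation: [-0.0, 0.943, 0.333, -0.0]
ft_force: [-0.0, -1.2, -0.0]
finger_gap: 0.002
```

Call:
{"op": "drive_tool", "data": {"targets": [[0,0,0,0,-0.09],[0,0,0,0,-0.09],[0,0,0,0,-0.09],[0,0,0,0,-0.09],[0,0,0,0,-0.09]]}}

```text
time_s: 1.6
tool_pos: [0.4303, -0.3412, 0.25]
orientation: [-0.0, 0.771, 0.637, -0.0]
ft_force: [0.1, 0.8, -0.3]
finger_gap: 0.001
```

Call:
{"op": "drive_tool", "data": {"targets": [[0,0,0,0,-0.09],[0,0,0,0,-0.09],[0,0,0,0,-0.09],[0,0,0,0,-0.09],[0,0,0,0,-0.09]]}}

```text
time_s: 2.1
tool_pos: [0.4303, -0.3412, 0.25]
orientation: [-0.0, 0.502, 0.865, -0.0]
ft_force: [0.2, -0.0, 0.5]
finger_gap: -0.003
```

Run:
```python
from h import *
s=ctrl.state();print(s['tool_pos'],w2j(s['tool_pos']),s['joint_positions'].round(2),s['finger_gap'])
move(j2w(PJ,(-125,-15,40))[0],180-46.25)
```

```text
[ 0.43032727 -0.34123114  0.25003846] [-124.96642709  -30.02461333] [ 0.92  0.43 -0.49  1.98  0.27  0.8   0.8 ] -0.0025644740772481738
shift [0.07 0.29 4.2 ] twist -0.156 yaw 119.7 t 2.1
```

Call:
{"op": "drive_tool", "data": {"targets": [[0,0,0,0.3,-0.08],[0,0,0.3,0.8,-0.076],[0,0,0,0.8,0],[0,0,0,0.8,0],[0,0,0,0.8,0]]}}

```text
time_s: 2.6
tool_pos: [0.4423, -0.3324, 0.0737]
orientation: [-0.0, 0.396, 0.918, 0.0]
ft_force: [1.2, -0.4, -0.1]
finger_gap: -0.002
```

Call:
{"op": "drive_tool", "data": {"targets": [[0,0,0,0.4,0],[0,0,0,0.2,0],[0,0,0,0,0]]}}

```text
time_s: 2.9
tool_pos: [0.4423, -0.3319, 0.0442]
orientation: [-0.001, 0.395, 0.919, 0.0]
ft_force: [0.5, 0.7, 0.3]
finger_gap: 0.002
```

```bash
cat >> h.py <<'E'
def look(tag,win=True):
    for n,(s,ox,oy,w,h) in {"top":(4.6,320,150,140,130),"side":(6,270,170,110,90)}.items():
        a=grab_frame(n)[oy:oy+h,ox:ox+w]
        cv2.imwrite(f"pics/{n}_{tag}.png",cv2.resize(a,None,fx=s,fy=s,interpolation=cv2.INTER_CUBIC)[:600])
E
python3 - <<'E'
from h import *
s=ctrl.state();print(s['tool_pos'],w2j(s['tool_pos']),s['ft_force'])
move(j2w(PJ,(-125,-15,40))[0],180-46.25); look("a")
E
```

```text
[ 0.44227395 -0.33188199  0.04420798] [-123.45945551  -14.92961646] [0.47497091 0.68654552 0.30482709]
shift [ 0.03 -0.    0.08] twist -0.004 yaw 133.4 t 2.9
```

View pics/side_a.png

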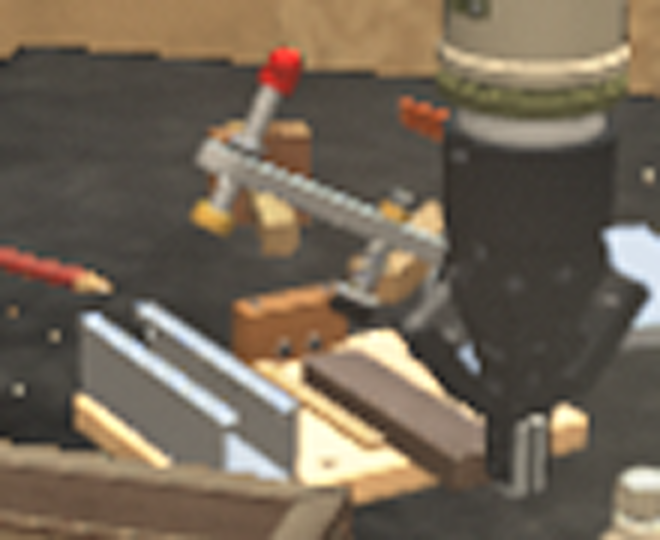

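View pics/top_a.png

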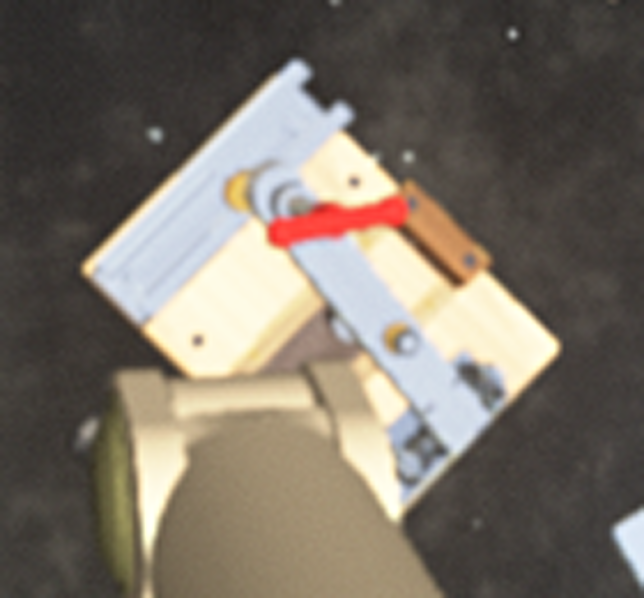

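Call:
{"op": "drive_tool", "data": {"targets": [[0,-0.2,0,0,0],[0,-0.2,0,0,0],[0,-0.2,0,0,0],[0,-0.15,0,0,0],[0,0,0,0,0]]}}

```text
time_s: 3.5
tool_pos: [0.4693, -0.3609, 0.0454]
orientation: [0.001, 0.396, 0.918, -0.0]
ft_force: [-2.0, 0.1, -0.4]
finger_gap: -0.005
```

Call:
{"op": "drive_tool", "data": {"targets": [[0,-0.08,0,0,0],[0,-0.06,0,0,0],[0,0,0,0,0]]}}

```text
time_s: 3.8
tool_pos: [0.4734, -0.3649, 0.0452]
orientation: [0.0, 0.396, 0.918, -0.0]
ft_force: [0.3, -0.6, -0.1]
finger_gap: 0.0
```

Call:
{"op": "drive_tool", "data": {"targets": [[0,-0.04,0,0,0],[0,-0.03,0,0,0],[0,0,0,0,0]]}}

```text
time_s: 4.1
tool_pos: [0.4747, -0.3664, 0.0451]
orientation: [-0.001, 0.395, 0.919, 0.0]
ft_force: [-2.9, 3.6, 2.4]
finger_gap: -0.0
```

Call:
{"op": "drive_tool", "data": {"targets": [[0,-0.04,0,0,0],[0,0,0,0,0]]}}

```text
time_s: 4.3
tool_pos: [0.4748, -0.3665, 0.045]
orientation: [-0.003, 0.395, 0.919, 0.0]
ft_force: [-7.9, 8.8, 7.1]
finger_gap: 0.001
```

Call:
{"op": "drive_tool", "data": {"targets": [[0,0.3,0,0,0],[0.5,0.2,0,-0.5,0],[0.5,0,0,-1,0],[0.5,0,0,-1,0],[0.5,0,0,-1,0]]}}

```text
time_s: 4.8
tool_pos: [0.4598, -0.3505, 0.2222]
orientation: [0.0, 0.395, 0.919, 0.0]
ft_force: [0.3, -1.0, -0.0]
finger_gap: 0.504
```

Call:
{"op": "drive_tool", "data": {"targets": [[0.5,0,0,-1,0],[0.5,0.3,0,-0.2,0],[0.5,0,0,0,0]]}}

```text
time_s: 5.1
tool_pos: [0.4493, -0.3392, 0.2824]
orientation: [0.002, 0.395, 0.918, -0.001]
ft_force: [-0.2, -0.3, -1.5]
finger_gap: 0.498
```

Run:
```python
from h import *
s=ctrl.state();print(s['tool_pos'],w2j(s['tool_pos']),s['ft_force'],s['finger_gap'])
ct=lambda u,v:((u+.5)/4.6-.5+320,(v+.5)/4.6-.5+150)
cs=lambda u,v:((u+.5)/6-.5+270,(v+.5)/6-.5+170)
f=lambda X:np.r_[proj("top",X)[0]-ct(340,222),proj("side",X)[0]-cs(282,70)]
r=least_squares(f,[.57,-.4,.2]);print(r.x,w2j(r.x),r.fun)
look("b")
move(j2w(PJ,(-5,28.4,280))[0],180-46.25)
```

```text
[ 0.44930789 -0.3392203   0.28235118] [-113.29446559  -14.92254085] [-0.20850724 -0.34800925 -1.479126  ] 0.4978583735362703
[ 0.56937189 -0.40364849  0.19711616] [16.26965814 27.26150512] [-0.15795341 -0.67257186  0.91927421  0.11425616]
shift [-2.16  0.89 -0.01] twist -0.004 yaw 133.4 t 5.2
```

View pics/side_b.png

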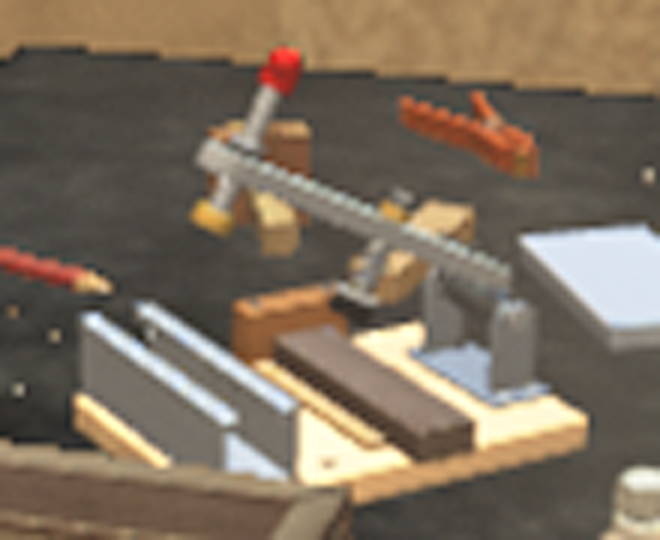

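View pics/top_b.png

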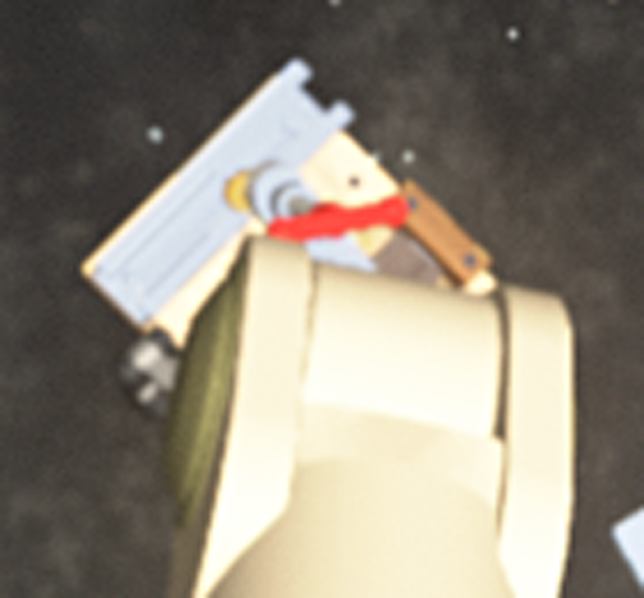

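Call:
{"op": "drive_tool", "data": {"targets": [[1,-0.7,0.3,0,0],[1,-0.7,0.3,0,0],[1,-0.7,0.27,0,0],[1,-0.06,0,0,0],[1,0,0,0,0]]}}

```text
time_s: 5.7
tool_pos: [0.5553, -0.3881, 0.2771]
orientation: [-0.002, 0.395, 0.919, 0.001]
ft_force: [0.0, 1.2, -0.2]
finger_gap: 0.999
```

Run:
```python
from h import *
s=ctrl.state();print(s['tool_pos'],w2j(s['tool_pos']),s['ft_force'],s['finger_gap'])
move(j2w(PJ,(-5,28,200))[0],180-46.25)
```

```text
[ 0.55532495 -0.3881259   0.27707282] [-4.65696943 27.84743389] [ 0.02448445  1.20008359 -0.18276681] 0.9987528114330114
shift [0.   0.   1.54] twist -0.004 yaw 133.4 t 5.7
```

Call:
{"op": "drive_tool", "data": {"targets": [[1,0,0,0.5,-0.004],[1,0,0,0.5,0],[1,0,0,0.4,0],[1,0,0,0.1,0],[1,0,0,0,0]]}}

```text
time_s: 6.2
tool_pos: [0.5541, -0.3878, 0.2042]
orientation: [-0.001, 0.393, 0.92, 0.0]
ft_force: [0.2, -0.6, -0.5]
finger_gap: 1.001
```

Run:
```python
from h import *
s=ctrl.state();print(s['tool_pos'],w2j(s['tool_pos']),s['ft_force'],s['finger_gap'])
look("c")
```

```text
[ 0.55411628 -0.38782898  0.20416022] [-5.70722788 27.17960109] [ 0.18534444 -0.61376074 -0.48923009] 1.000719038847708
```

View pics/side_c.png

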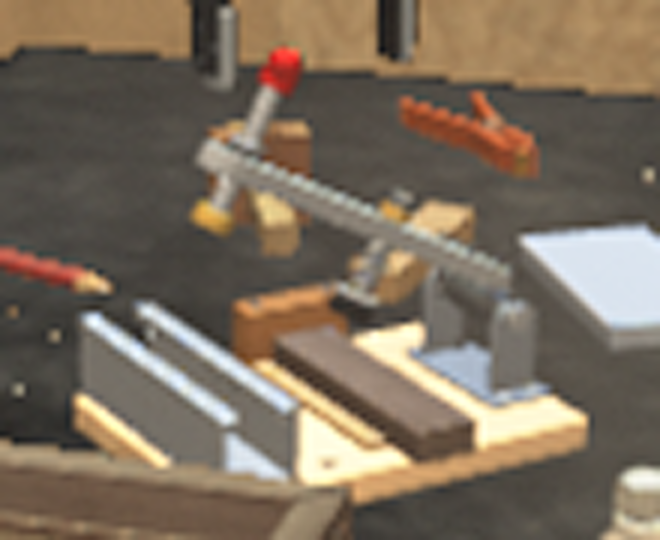

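Call:
{"op": "drive_tool", "data": {"targets": [[0.6,0,0,0,0],[0.4,0,0,0.08,0],[0.3,0,0,0,0],[0.2,0,0,0,0],[0.2,0,0,0,0]], "squeeze": 20}}

```text
time_s: 6.8
tool_pos: [0.5558, -0.3861, 0.201]
orientation: [-0.0, 0.392, 0.92, 0.001]
ft_force: [1.3, 3.3, -1.2]
finger_gap: 0.2
```

Call:
{"op": "drive_tool", "data": {"targets": [[0.1,0,0,0,0],[0,0,0,0,0],[0,0,0,0,0],[0,0,0,0,0]]}}

```text
time_s: 7.2
tool_pos: [0.5554, -0.3869, 0.2009]
orientation: [-0.0, 0.392, 0.92, 0.001]
ft_force: [0.9, 5.6, -3.8]
finger_gap: 0.156
```

Run:
```python
from h import *
s=ctrl.state();print(s['tool_pos'],w2j(s['tool_pos']),s['ft_force'],s['finger_gap'],s['torque'])
look("d");move(j2w(PJ,(-5,28,200))[0],180-46.25)
```

```text
[ 0.5554309  -0.38688582  0.20091909] [-5.47954877 28.78145212] [ 0.89642033  5.56924174 -3.81727339] 0.15559577492912813 [ 1.14584718 -0.29489974 -0.0241355 ]
shift [-0.01 -0.02  0.02] twist 0.001 yaw 133.8 t 7.3
```

View pics/side_d.png

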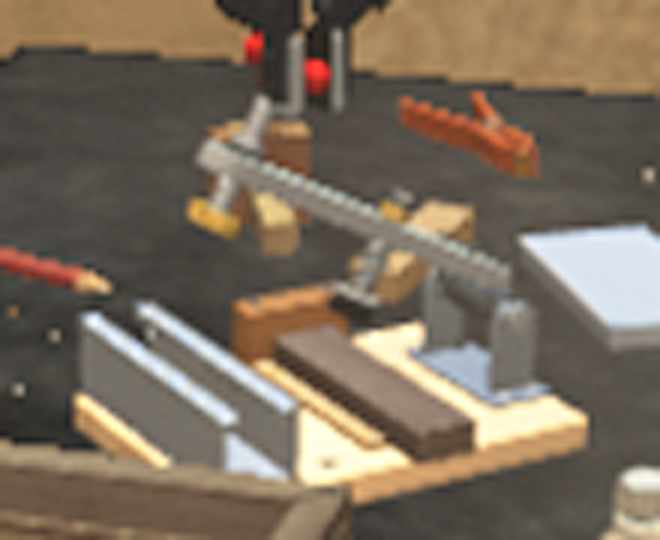

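View pics/top_d.png

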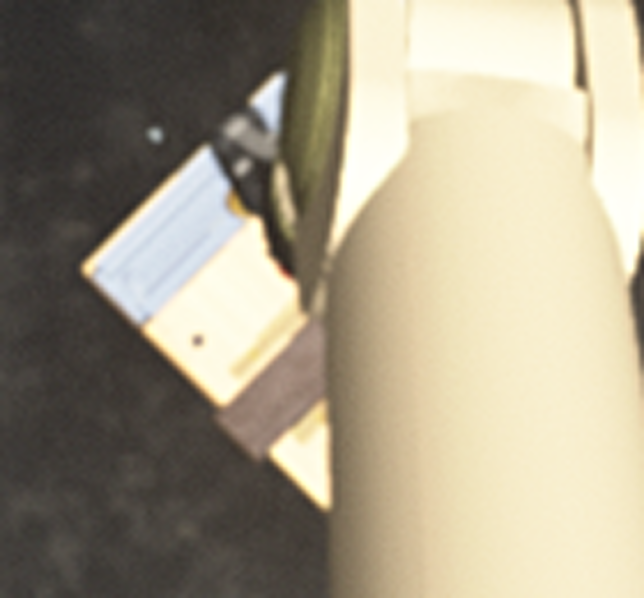

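Run:
```python
import numpy as np
th=np.array([.5,.45,.4,.35,.3,.25,.2,.15,.1,.05,0,-.025,-.05])
y=165*np.cos(th)-65.5*np.sin(th);z=165*np.sin(th)+65.5*np.cos(th)
print(np.c_[th[1:],np.diff(y)/50,-np.diff(z)/50, y[1:]-y[0],z[1:]-z[0]].round(3))
```

```text
[[ 4.5000e-01  1.3400e-01  1.1700e-01  6.6850e+00 -5.8380e+00]
 [ 4.0000e-01  1.2800e-01  1.2300e-01  1.3069e+01 -1.2003e+01]
 [ 3.5000e-01  1.2100e-01  1.3000e-01  1.9138e+01 -1.8480e+01]
 [ 3.0000e-01  1.1500e-01  1.3500e-01  2.4875e+01 -2.5251e+01]
 [ 2.5000e-01  1.0800e-01  1.4100e-01  3.0267e+01 -3.2301e+01]
 [ 2.0000e-01  1.0100e-01  1.4600e-01  3.5299e+01 -3.9612e+01]
 [ 1.5000e-01  9.3000e-02  1.5100e-01  3.9960e+01 -4.7165e+01]
 [ 1.0000e-01  8.6000e-02  1.5600e-01  4.4238e+01 -5.4942e+01]
 [ 5.0000e-02  7.8000e-02  1.6000e-01  4.8121e+01 -6.2922e+01]
 [ 0.0000e+00  7.0000e-02  1.6300e-01  5.1601e+01 -7.1087e+01]
 [-2.5000e-02  3.2000e-02  8.3000e-02  5.3187e+01 -7.5232e+01]
 [-5.0000e-02  3.0000e-02  8.4000e-02  5.4669e+01 -7.9415e+01]]
```

Call:
{"op": "drive_tool", "data": {"targets": [[0,0,0,0,0],[0,0,0,0,0]], "squeeze": 60}}

```text
time_s: 7.5
tool_pos: [0.5553, -0.387, 0.201]
orientation: [-0.001, 0.392, 0.92, 0.001]
ft_force: [1.5, 5.8, -2.3]
finger_gap: 0.131
```

Call:
{"op": "drive_tool", "data": {"targets": [[0,0,0.134,0.117,0],[0,0,0.128,0.123,0],[0,0,0.121,0.13,0],[0,0,0,0,0]]}}

```text
time_s: 7.9
tool_pos: [0.5682, -0.3746, 0.1825]
orientation: [-0.001, 0.393, 0.92, -0.0]
ft_force: [-5.6, 3.0, 4.9]
finger_gap: 0.128
```

Run:
```python
from h import *
s=ctrl.state();print(s['tool_pos'],w2j(s['tool_pos']),s['ft_force'],s['finger_gap'],s['torque'])
move(j2w(PJ,(-5,28,200))[0],180-46.25)
look("e")
```

```text
[ 0.56824649 -0.37461619  0.18253075] [-5.48150087 46.52358149] [-5.55167329  2.97009411  4.87736542] 0.12846928285431183 [ 0.98200494  0.64559389 -0.11345367]
shift [-0.01 -0.37 -0.35] twist 0.0 yaw 133.8 t 7.9
```

View pics/side_e.png

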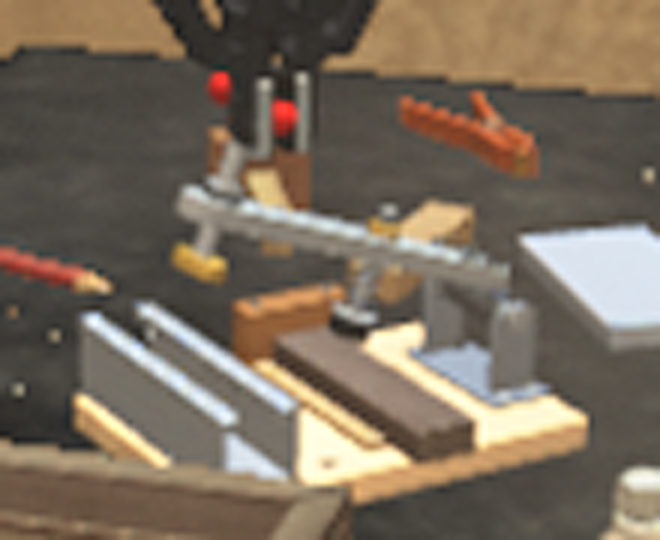

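Bar follows; handle ends at (220,88) and (285,115), head parallel to the slot. Continuing along the arc.

Call:
{"op": "drive_tool", "data": {"targets": [[0,0,0.115,0.135,0],[0,0,0.108,0.141,0],[0,0,0.1,0.146,0],[0,0,0.093,0.15,0],[0,0,0,0,0]]}}

```text
time_s: 8.5
tool_pos: [0.5831, -0.3604, 0.1542]
orientation: [-0.001, 0.393, 0.92, -0.001]
ft_force: [-6.0, 5.0, 9.9]
finger_gap: 0.13
```

Run:
```python
from h import *
s=ctrl.state();print(s['tool_pos'],w2j(s['tool_pos']),s['ft_force'],s['finger_gap'],s['torque'])
look("f")
```

```text
[ 0.58308886 -0.36040156  0.15417372] [-5.48707334 67.07478056] [-6.03213579  4.98299387  9.93811505] 0.13026567704633726 [ 0.58769254  1.60085411 -0.0407693 ]
```

View pics/side_f.png

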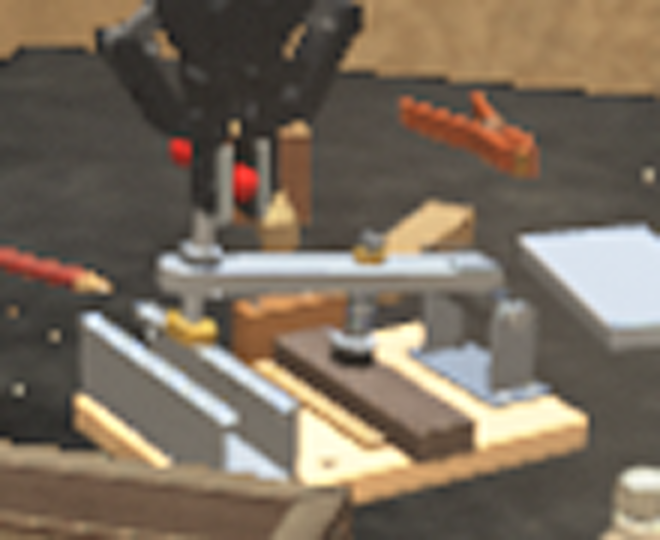

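Call:
{"op": "drive_tool", "data": {"targets": [[0,0,0.086,0.156,0],[0,0,0.078,0.16,0],[0,0,0,0,0]]}}

```text
time_s: 8.9
tool_pos: [0.5891, -0.3548, 0.1384]
orientation: [-0.001, 0.393, 0.92, -0.0]
ft_force: [-6.7, 3.8, 8.7]
finger_gap: 0.132
```

Call:
{"op": "drive_tool", "data": {"targets": [[0,0,0.07,0.163,0],[0,0,0.032,0.09,0],[0,0,0.01,0.06,0],[0,0,0,0,0]]}}

```text
time_s: 9.3
tool_pos: [0.5934, -0.3507, 0.1239]
orientation: [-0.001, 0.393, 0.92, -0.0]
ft_force: [-6.7, 5.4, 14.0]
finger_gap: 0.13
```

Run:
```python
from h import *
s=ctrl.state();print(s['tool_pos'],w2j(s['tool_pos']),s['ft_force'],s['finger_gap'],s['torque'])
look("g")
```

```text
[ 0.59343591 -0.35068377  0.12385805] [-5.35250806 81.26910341] [-6.7005775   5.4450156  14.03590213] 0.13013324202277055 [ 0.96431777  1.59031551 -0.01959007]
```

View pics/side_g.png

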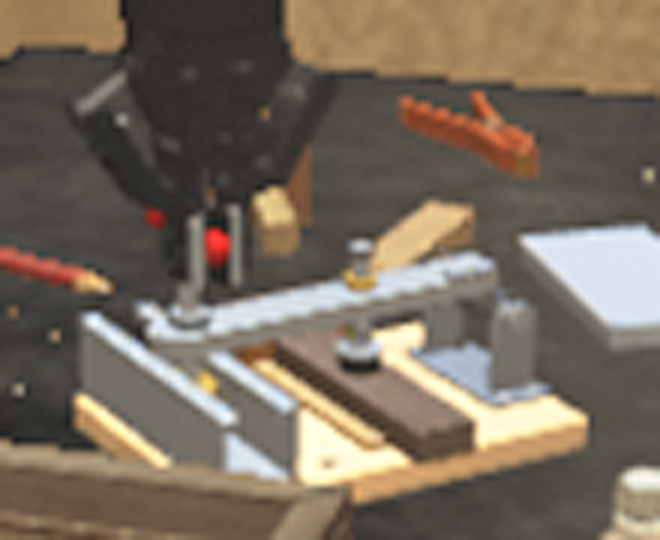

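Call:
{"op": "drive_tool", "data": {"targets": [[0,-0.004,0.057,0,0.089],[0,-0.004,0.057,0,0.089],[0,-0.004,0.057,0,0.089],[0,0,0,0,0]]}}

```text
time_s: 9.8
tool_pos: [0.6009, -0.3463, 0.1243]
orientation: [-0.0, 0.577, 0.816, -0.001]
ft_force: [-6.6, 4.8, 12.5]
finger_gap: 0.137
```

```bash
cat >> h.py <<'E'
def arc(c=(15.1,82)):
    s=ctrl.state();q=s['orientation'];Rt=R.from_quat(q[[1,2,3,0]]).as_matrix()
    yaw=np.degrees(np.arctan2(Rt[1,0],Rt[0,0]));phi=np.radians(133.75-yaw)
    t=np.array(c)+20.5*np.array([-np.cos(phi),np.sin(phi)])
    p=w2j(s['tool_pos']);e=t-p; ex=np.r_[np.cos(np.radians(yaw)),np.sin(np.radians(yaw))]
    print('phi',np.degrees(phi).round(1),'p',p.round(1),'want',t.round(1),'z',s['tool_pos'][2].round(4),'F',s['ft_force'].round(1),'T',s['torque'].round(2),'gap',round(s['finger_gap'],3),'t',s['time_s'])
E
python3 -c "
from h import *
arc()"
```

```text
phi 24.3 p [-3.3 89.7] want [-3.6 90.4] z 0.1243 F [-6.6  4.8 12.5] T [ 0.83  1.42 -0.1 ] gap 0.137 t 9.8
```

Tracking the arc well; continuing.

Call:
{"op": "drive_tool", "data": {"targets": [[0,-0.004,0.057,0,0.089],[0,-0.004,0.057,0,0.089],[0,-0.004,0.057,0,0.089],[0,-0.004,0.057,0,0.089],[0,0,0,0,0]]}}

```text
time_s: 10.3
tool_pos: [0.6123, -0.3459, 0.1242]
orientation: [-0.0, 0.78, 0.625, -0.001]
ft_force: [-5.6, 3.2, 11.9]
finger_gap: 0.128
```

```bash
python3 -c "
from h import *
arc()"
```

```text
phi 56.4 p [ 4.2 98.2] want [ 3.7 99.1] z 0.1242 F [-5.6  3.2 11.9] T [ 0.78  1.35 -0.18] gap 0.128 t 10.3
```

Call:
{"op": "drive_tool", "data": {"targets": [[0,-0.004,0.057,0,0.089],[0,-0.004,0.057,0,0.089],[0,-0.004,0.057,0,0.089],[0,-0.004,0.05,0,0.08],[0,0,0,0,0]]}}

```text
time_s: 10.8
tool_pos: [0.6219, -0.3514, 0.1241]
orientation: [0.0, 0.92, 0.392, -0.0]
ft_force: [-5.7, 3.2, 11.1]
finger_gap: 0.131
```

```bash
python3 -c "
from h import *
arc();look('h')"
```

```text
phi 87.6 p [ 14.8 101.3] want [ 14.2 102.5] z 0.1241 F [-5.7  3.2 11.1] T [ 0.72  1.23 -0.11] gap 0.131 t 10.8
```

View pics/side_h.png

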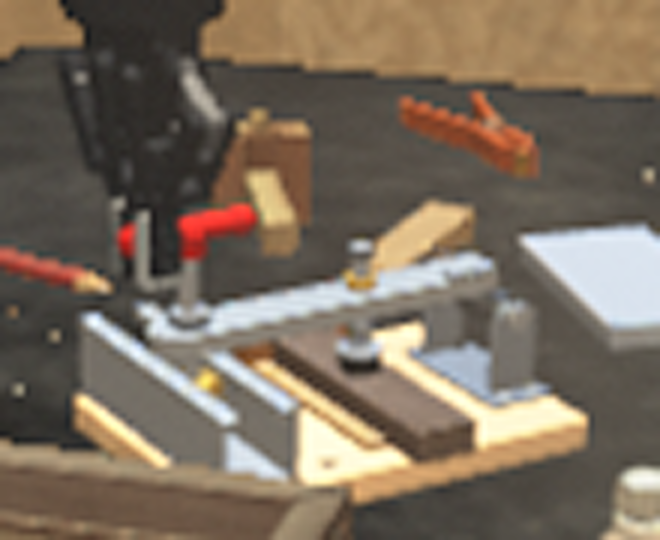

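Call:
{"op": "drive_tool", "data": {"targets": [[0,-0.01,0,-0.05,0],[0,-0.01,0,-0.04,0],[0,0,0,-0.02,0],[0,0,0,0,0]]}}

```text
time_s: 11.3
tool_pos: [0.6209, -0.3518, 0.1268]
orientation: [-0.001, 0.919, 0.394, -0.001]
ft_force: [1.4, -0.8, -14.9]
finger_gap: 0.13
```

```bash
python3 -c "
from h import *
arc()"
```

```text
phi 87.3 p [ 14.4 100.3] want [ 14.1 102.5] z 0.1268 F [  1.4  -0.8 -14.9] T [-0.12 -0.12 -0.14] gap 0.13 t 11.3
```

Call:
{"op": "drive_tool", "data": {"targets": [[0,0,0,0.04,0],[0,0,0,0,0]]}}

```text
time_s: 11.5
tool_pos: [0.6211, -0.3518, 0.1266]
orientation: [-0.0, 0.919, 0.394, -0.0]
ft_force: [-3.3, 1.6, -3.1]
finger_gap: 0.128
```

Call:
{"op": "drive_tool", "data": {"targets": [[0.25,0,0,0,0],[0.5,0,0,0,0],[0.6,0,0,0,0],[0.6,0,0,0,0]]}}

```text
time_s: 11.9
tool_pos: [0.6221, -0.3519, 0.1267]
orientation: [0.0, 0.919, 0.394, 0.0]
ft_force: [0.0, -0.1, 0.2]
finger_gap: 0.599
```

```bash
python3 -c "
from h import *
arc();look('i')"
```

```text
phi 87.3 p [ 15.3 101.2] want [ 14.1 102.5] z 0.1267 F [ 0.  -0.1  0.2] T [ 0.02 -0.    0.03] gap 0.599 t 11.9
```

View pics/side_i.png

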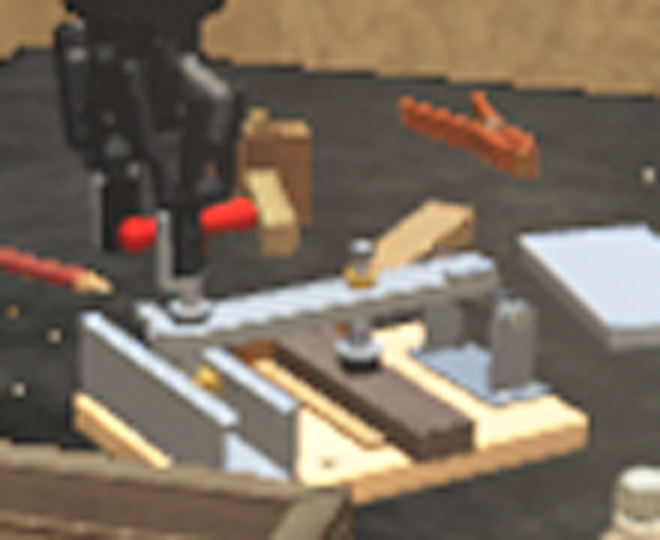

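Bar stays down with the jaws open and force zero. Retreating straight up, then away.

Call:
{"op": "drive_tool", "data": {"targets": [[0.6,0,0,-0.3,0],[0.6,0,0,-0.6,0],[0.6,0,0,-0.8,0],[0.6,0,0,-0.8,0],[0.6,0,0,-0.5,0]]}}

```text
time_s: 12.5
tool_pos: [0.6223, -0.3521, 0.281]
orientation: [0.002, 0.919, 0.394, 0.001]
ft_force: [0.4, -0.5, 0.0]
finger_gap: 0.602
```

Call:
{"op": "drive_tool", "data": {"targets": [[0.6,0,-0.8,0,0],[0.6,0,-0.8,0,0],[0.6,0,-0.8,0,0],[0.6,0,-0.8,0,0],[0.6,0,0,0,0]]}}

```text
time_s: 13.0
tool_pos: [0.5021, -0.2382, 0.2776]
orientation: [-0.001, 0.918, 0.395, -0.0]
ft_force: [0.4, -0.5, -0.2]
finger_gap: 0.602
```

```bash
python3 -c "
from h import *
print(ctrl.state()['tool_pos']);look('j')
cv2.imwrite('pics/top_full.png',grab_frame('top'))"
```

```text
[ 0.50210158 -0.23820265  0.27756676]
```

View pics/side_j.png

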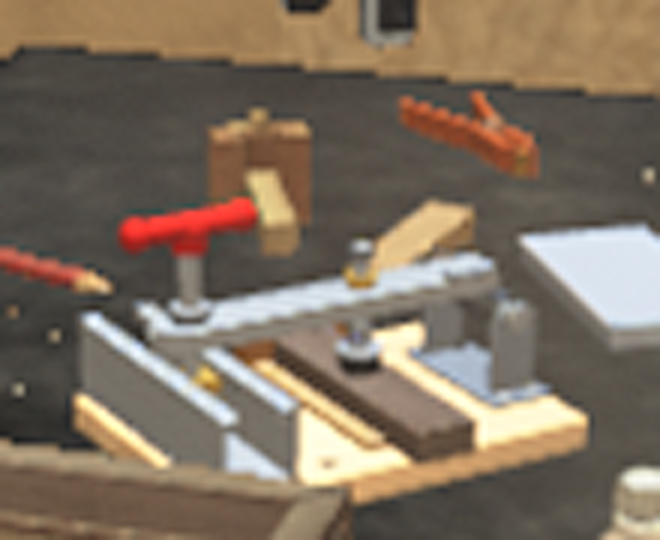

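View pics/top_full.png

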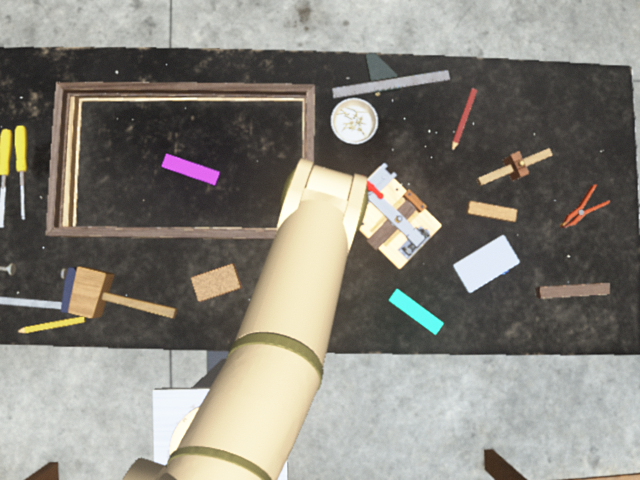

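View pics/top_j.png

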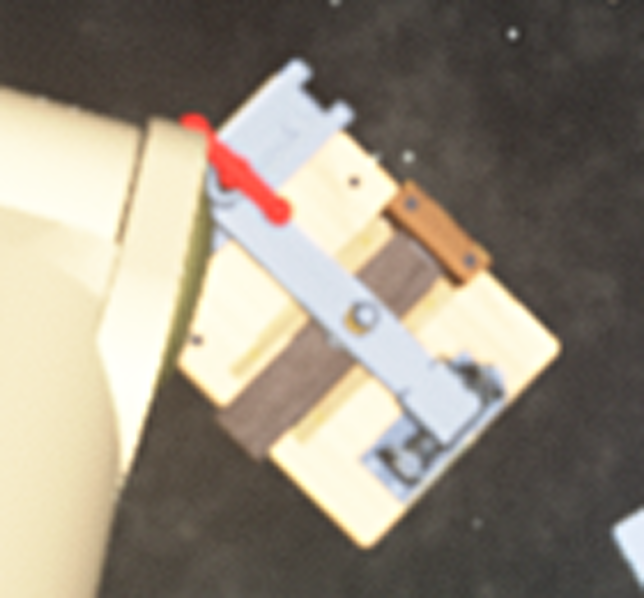

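Run:
```python
from h import *
cs=lambda u,v:((u+.5)/6-.5+270,(v+.5)/6-.5+170)
q=lambda P:((proj("side",j2w(PJ,P))-[270,170]+.5)*6-.5).round(0).tolist()
print("handle ends lvl",q([(15,80+36,127.5),(15,80-36,127.5)]), "phi=1.2",q([(15-36*np.cos(1.2),80+36*np.sin(1.2),127.5),(15+36*np.cos(1.2),80-36*np.sin(1.2),127.5)]))
print("rail near top corners home",q([(-65,2,36),(-65,-32,36)]),"3mm short",q([(-68,2,36),(-68,-32,36)]))
```

```text
handle ends lvl [[121.0, 244.0], [258.0, 219.0]] phi=1.2 [[139.0, 251.0], [240.0, 212.0]]
rail near top corners home [[419.0, 437.0], [480.0, 423.0]] 3mm short [[423.0, 440.0], [483.0, 425.0]]
```

```bash
python3 -c "
from plant import ctrl
print(ctrl.finish_job())"
```

```text
the job is handed in; nothing more can be done
None
```

The rail is home against the guide block, and the hold-down bar is locked down over it. I handed the job in at about 13 s; the hand-in reported no verdict.

- **Rail:** I pushed it along the channel with the closed fingers until the position stopped changing while the force climbed to about 12 N sideways, with the bar still up.
- **Bar and bolt:** I gripped the tee handle off-centre. Closing the jaws lined the head up with the slot. I pressed the bar down along its arc to a little below level, then turned the handle about 88° clockwise.

**Last checks**
- **Latch:** Before I let go, the latch held against an upward pull of about 15 N. The bar stayed down once the jaws opened, and the wrist force fell to about zero.
- **Pictures:** They show the cross-bar in line with the bar, within about 2 pixels of where its ends should be across the frame. They stand about 1 to 2 pixels higher than predicted. The rail's near end is within about 1 pixel of home, and the foot rests on the rail.
- **Loose objects:** The last top picture shows the sanding block where it was. The arm hid the glue bottle and the wax tin, so I did not see them at the end, though the arm never went low near them.
- **Not measured:** I could not measure the foot's force on the rail; I judged it only from the latched bar and the foot's contact.

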